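# Nest the washed steel beakers

## Task

Put the set of three washed steel beakers away by nesting them: first stand the middle-sized one inside the widest one, then stand the narrow one inside the middle-sized one. Leave the widest beaker where it stands, and lower the others in gently rather than dropping them; all three should end upright, each resting on the floor of the next.

Things in the scene. Friction and masses are not known exactly. Their poses are not given: they have to be found in the camera images.
- large_beaker: The widest and lowest of the three plain open steel beakers: 110 mm outside diameter, 40 mm high, straight wall 3 mm thick (104 mm inside), floor 3 mm thick, about 0.35 kg. Stays where it is. Tall bench instruments stand beyond x = 0.57 m behind the left and middle of the worktop: carry things in front of them, in straight lines. Origin: centre of its underside; z up along its axis; yaw means nothing. Loose, upright on the worktop.
- medium_beaker: The middle-sized plain open steel beaker: 64 mm outside diameter, 72 mm high, straight wall 3 mm thick (58 mm inside), floor 3 mm thick, about 0.16 kg. Nested, its rim is 35 mm above the widest one's, so hold the outside of its top 25 mm. Origin: centre of its underside; z up along its axis; yaw means nothing. Loose, upright on the worktop.
- small_beaker: The narrowest and tallest plain open steel beaker: 40 mm outside diameter, 104 mm high, wall and floor 3 mm thick, about 0.09 kg. Nested, its rim is 35 mm above the middle-sized one's, so hold the outside of its top 25 mm. Bystanders up to 55 mm high stand 35 mm or more from it and the middle-sized one. Origin: centre of its underside; z up along its axis; yaw means nothing. Loose, upright on the worktop.
Not all that is in view belongs to the job. What is shaped like the small_beaker but yellow is not meant. What is shaped like the large_beaker but yellow is not meant.

How it is judged:
On the way, in this order (a step that is already met when the one before it is completed fails the run):
1. the middle-sized beaker stands inside the widest one (horizontal distance between medium_beaker and large_beaker below 0.025 m and z of medium_beaker in the frame of large_beaker between -0.005 and 0.012 m and angle between medium_beaker's own z axis and vertical below 0.17 rad), for 0.2 s.
2. then the narrow beaker stands inside the middle-sized one (horizontal distance between small_beaker and medium_beaker below 0.014 m and z of small_beaker in the frame of medium_beaker between -0.005 and 0.012 m and angle between small_beaker's own z axis and vertical below 0.17 rad), for 0.2 s.
At the end, for the whole second after the job is handed in: The widest beaker stands upright within 50 mm of its start; the middle-sized one stands in it and the narrow one in that, undersides within 12 mm of the next one's, axes within 25 and 14 mm, upright within about 10 degrees, all at rest (under 0.03 m/s) (all of step 1 and all of step 2 and angle between large_beaker's own z axis and vertical below 0.1 rad and height (world z) of large_beaker below 0.01 m and distance of large_beaker from where it was at the start of the episode below 0.05 m and linear speed of each of large_beaker, medium_beaker, small_beaker below 0.03 m/s); the robot touches nothing.
It fails at once if the middle-sized beaker is dropped into the widest one (falls in faster than 0.7 m/s) (horizontal distance between medium_beaker and large_beaker below 0.03 m and z of medium_beaker in the frame of large_beaker below 0.06 m and linear speed of medium_beaker above 0.7 m/s).
It fails at once if the narrow beaker is dropped into the middle-sized one (falls in faster than 0.7 m/s) (horizontal distance between small_beaker and medium_beaker below 0.03 m and z of small_beaker in the frame of medium_beaker below 0.06 m and linear speed of small_beaker above 0.7 m/s).
It also fails if it takes over 64 s, if anything falls off the work surface, if the arm or the gripper's body presses on something with over 40 N, if the wrist force passes 120 N, or if a joint passes its speed limit or range.

## Robot

A 7-joint arm with a two-finger parallel gripper is mounted at the origin on a cart in front of the work surface, level with it; the furniture and walls round the work are solid. World frame = base frame: x ahead of the robot, y to its left, z up, the work surface at z = 0. Lengths are in m, angles in rad, forces in N, time in s.
With the tool pointing down it reaches from about 0.425 to 0.875 m from the base axis. Payload 4.7 kg.
Tool frame: the origin (TCP) lies at the very end of the fingers, on their centre line; the grasp point (between the pads) lies 19 mm behind it; z points along the fingers, y is the direction in which the jaws open and shut (so a half turn about z gives the same grasp; the last joint's range is limited). The gripper opens to 87 mm and grips with 3 to 60 N. Pads are 19 mm wide; open, the fingers measure 117 mm over their backs; the gripper's body (75 mm by 190 mm) begins 51 mm behind the grasp point.
Start: joints at [-1.266, 0.321, -0.07, 1.45, 0.023, 1.371, -0.057], TCP at [0.186, 0.623, 0.223] pointing down, gripper open.
Joint ranges: [-2.86, 2.86], [-0.3, 2.09], [-1.38, 1.24], [0.06, 2.45], [-1.56, 4.7], [0.09, 2.05], [-2.69, 2.69]. Speed limits (rad/s): [2.57, 2.57, 3.14, 3.14, 3.14, 3.14, 3.14].

## Interface

Orientations are given as a rotation vector (axis times angle).
In Python, from bench import * gives the robot as it stands.
- The arm moves only by the shell command python3 -m jog 'ROWS' [OPENING] [FORCE]. ROWS is JSON, a list of rows, each a list of 4 numbers: the shift along the world's x, y, z in mm, then the turn about the world's z in rad. In form: [[x, y, z, twist], ...]. A call has exactly 8 rows; each row is the pose to reach, as a shift and turn from the pose commanded when the call began; what a row does not reach only later rows make up. A row lasts 1/8 s, in which the tool goes at most 62.5 mm and 10.7 degrees, less where a joint would pass 70% of its speed; a pose out of reach is approached as far as the arm can. A call with a gripper value outside its range is refused whole. OPENING is the opening, from -1 (shut) to 1 (fully open), set as the call begins (- or left out, the last holds). The fingers move at their own pace and stop on an object; FORCE is the grip in N (left out, the last holds). Time passes only in rows, so rows that repeat a pose let the fingers close, or fill a call up. It gives the time, the measured TCP pose, the force and the opening at its end, in the units of the state.
- get_state(): the state, without advancing time (a new reading comes with each control period).
- get_image(name): name is "scene" or "side" or "wrist"; returns a dict with "image" (420x560x3 uint8, red, green, blue), "fx", "fy", "cx", "cy" (pixels), "position" and "rotation" of the camera in the world; the wrist camera has in their place "tool_from_camera" (4x4, takes a point from camera to tool coordinates, whose origin is the TCP and whose axes are the flange's). Camera axes: x right, y down, z forward; pixel columns grow to the right and rows downward; lengths in m; the calibration is good to about 2 mm. A picture is of the moment at which its call begins: read the wrist's pose just before it. There is no depth.
- close_job(): hands the job in, once; it reports no verdict.
The state is a dict: "time": time; "joint_positions": joint angles; "qd": joint speeds; "joint_torque": joint torques, N m; "position": TCP position; "tool_rot": TCP orientation; "ft_force": force on the tool from outside, world axes, zero at the start; "torque": the same for the moment, N m; "grip_width": opening from 0.0 (shut) to 1.0 (fully open).
Only numpy, scipy, OpenCV 4.12 (cv2) and the standard library are available. Lean on these libraries where they do the work, as an engineer would, in place of code of your own. Each camera call takes 0.05 s, during which the arm holds its last target. There are 200 camera calls.

## Working session

There is one attempt and no reset: what is moved stays moved. The work goes in short steps, Python scripts to look and compute and a shell command to move; the robot and the scene stay as the last step left them, time stands still between calls to the robot, and variables do not carry over. Pictures are saved under pics/ and viewed, about 8 in all and at most 12, crops included, and the job is handed in when it is done.

```bash
mkdir -p pics; ls
cat > h.py <<'E'
from bench import *
import numpy as np, cv2
from scipy.spatial.transform import Rotation as R
def snap(n,f):
    s=get_state(); d=get_image(n); cv2.imwrite(f'pics/{f}.png',d['image'][:,:,::-1])
    if n=='wrist':
        T=np.array(d['tool_from_camera']); Rt=R.from_rotvec(s['tool_rot']).as_matrix()
        d['position']=np.array(s['position'])+Rt@T[:3,3]; d['rotation']=Rt@T[:3,:3]
    else:
        d['position']=np.array(d['position']); d['rotation']=np.array(d['rotation'])
        if d['rotation'].shape!=(3,3): d['rotation']=R.from_rotvec(d['rotation']).as_matrix()
    np.savez(f'pics/{f}.npz',K=[d['fx'],d['fy'],d['cx'],d['cy']],p=d['position'],R=d['rotation'])
    return d
def px(f,u,v,z):
    d=np.load(f'pics/{f}.npz'); fx,fy,cx,cy=d['K']
    r=d['R']@np.array([(u-cx)/fx,(v-cy)/fy,1]); return (d['p']+r*(z-d['p'][2])/r[2]).round(4)
def proj(f,P):
    d=np.load(f'pics/{f}.npz'); fx,fy,cx,cy=d['K']
    c=(np.atleast_2d(P)-d['p'])@d['R']; return np.c_[fx*c[:,0]/c[:,2]+cx,fy*c[:,1]/c[:,2]+cy]
E
python3 - <<'E'
from h import *
a=snap('scene','s1');b=snap('side','d1')
for d in (a,b): print(d['position'],d['rotation'])
print(get_state())
im=np.vstack([a['image'],b['image']])
E
```

```text
pics
[0.21901704 0.6243109  1.17410366] [[-0.88907258 -0.36436371  0.27710833]
 [-0.45761774  0.69201833 -0.55829798]
 [ 0.01165947 -0.62317712 -0.78199382]]
[ 0.19495849 -1.54635364  1.05768369] [[ 0.9564674  -0.15913912  0.24463209]
 [-0.29147966 -0.56251234  0.77370503]
 [ 0.01448183 -0.81132892 -0.58441053]]
{'time': 0.1, 'joint_positions': array([-1.26585999,  0.321738  , -0.07005251,  1.45154702,  0.02259385,
        1.3707971 , -0.0568733 ]), 'qd': array([-4.27764112e-04, -1.75984083e-03,  6.65446832e-04, -3.54576803e-03,
        2.79445742e-04,  6.97681180e-05,  6.49572255e-04]), 'joint_torque': array([ 6.07242582e-04, -4.92568338e+01, -4.05448666e-01, -3.13402176e+01,
       -6.41492335e-02,  3.94761830e-02,  6.68647363e-05]), 'position': array([0.18631235, 0.62221262, 0.22158069]), 'tool_rot': array([-4.55179141e-01, -3.10828972e+00,  2.66513974e-03]), 'ft_force': array([ 0.36710219, -0.03987252, -1.06627035]), 'torque': array([-0.07979986,  0.0211606 ,  0.03522161]), 'grip_width': 1.000310756620414}
```

View pics/s1.png

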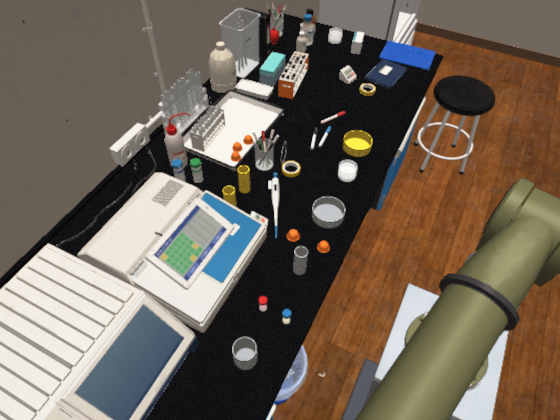

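View pics/d1.png

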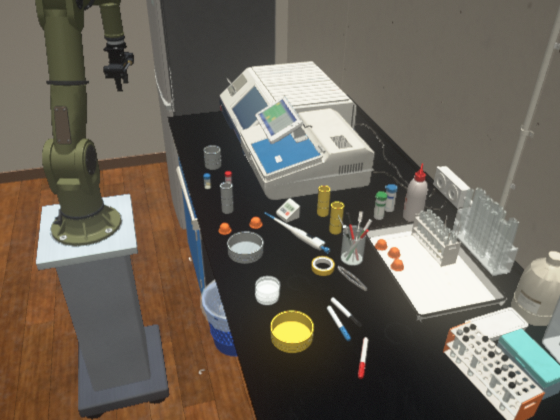

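Scene view: medium beaker about (245,353), small about (301,260), large about (328,212). Side view: medium (212,157), small (227,197), large (245,247). I'll zoom in to get the ellipses.

Run:
```python
from h import *
s=cv2.imread('pics/s1.png');d=cv2.imread('pics/d1.png')
c=lambda i,x,y:cv2.resize(i[y-40:y+40,x-50:x+50],None,fx=2.6,fy=2.6*1.4/1.4,interpolation=cv2.INTER_CUBIC)
top=np.hstack([c(s,245,353),c(s,301,260),c(s,328,212)]);bot=np.hstack([c(d,212,157),c(d,227,197),c(d,245,247)])
cv2.imwrite('pics/z1.png',np.vstack([top,bot]))
for n,z,a,b in [('m',.072,(244.5,346),(212,151)),('s',.104,(301.5,251.5),(227,186)),('l',.04,(328.5,207),(245.5,241))]:
    print(n,px('s1',*a,z),px('d1',*b,z))
```

```text
m [0.4781 0.271  0.072 ] [0.4749 0.2543 0.072 ]
s [ 0.464  -0.0433  0.104 ] [ 0.4684 -0.057   0.104 ]
l [ 0.474  -0.2876  0.04  ] [ 0.4751 -0.2835  0.04  ]
```

View pics/z1.png

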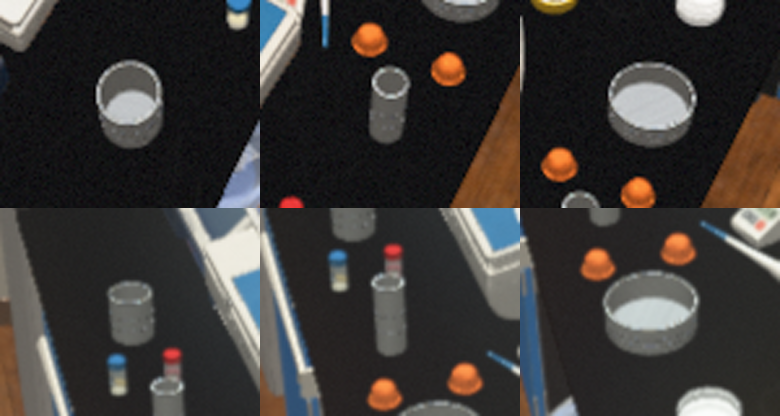

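Run:
```python
from h import *
for n,z,a,b in [('m',.072,(244.5,346.5),(212.2,149.3)),('s',.104,(301,251.5),(226.5,185.5)),('l',.04,(328.6,206.5),(245.2,242))]:
    print(n,px('s1',*a,z),px('d1',*b,z))
    print(px('s1',a[0],a[1]+1,z)-px('s1',*a,z),px('d1',b[0],b[1]+1,z)-px('d1',*b,z))
print(R.from_rotvec(get_state()['tool_rot']).as_matrix().round(2), get_image('wrist')['tool_from_camera'])
```

```text
m [0.4774 0.2722 0.072 ] [0.4782 0.2675 0.072 ]
[-0.0013  0.0023  0.    ] [-0.0015 -0.0079  0.    ]
s [ 0.4653 -0.0426  0.104 ] [ 0.4674 -0.0535  0.104 ]
[-0.0015  0.0032  0.    ] [-0.0013 -0.0061  0.    ]
l [ 0.4746 -0.2898  0.04  ] [ 0.473 -0.288  0.04 ]
[-0.0017  0.004   0.    ] [-0.0012 -0.0049  0.    ]
[[-0.96  0.29 -0.  ]
 [ 0.29  0.96 -0.  ]
 [-0.   -0.   -1.  ]] [[-5.55697019e-05 -9.70831553e-01 -2.39762574e-01  6.60512892e-02]
 [ 9.99999902e-01 -1.59307692e-04  4.13289013e-04 -8.74139635e-05]
 [-4.39430037e-04 -2.39762528e-01  9.70831467e-01 -1.62517029e-01]
 [ 0.00000000e+00  0.00000000e+00  0.00000000e+00  1.00000000e+00]]
```

```bash
python3 -m jog '[[37,-45,0,0.05],[75,-90,0,0.1],[112,-135,0,0.15],[150,-180,0,0.2],[187,-225,0,0.25],[225,-270,0,0.29],[262,-315,0,0.29],[291,-351,0,0.29]]' 1; python3 -m jog '[[0,0,0,0],[0,0,0,0],[0,0,0,0],[0,0,0,0],[0,0,0,0],[0,0,0,0],[0,0,0,0],[0,0,0,0]]'
python3 - <<'E'
from h import *
snap('wrist','w1'); print(proj('w1',[[.477,.271,.072],[.477,.271,0]]))
E
```

```text
time: 1.15
position: [0.4788, 0.2692, 0.2225]
tool_rot: [0.004, 3.141, -0.0]
ft_force: [0.4, 0.4, -1.1]
grip_width: 1.0
time: 2.15
position: [0.4774, 0.2717, 0.2226]
tool_rot: [0.001, 3.142, 0.0]
ft_force: [-0.5, 0.2, -0.1]
grip_width: 0.999
[[276.01259969 197.23850437]
 [276.1461329  185.91804271]]
```

View pics/w1.png

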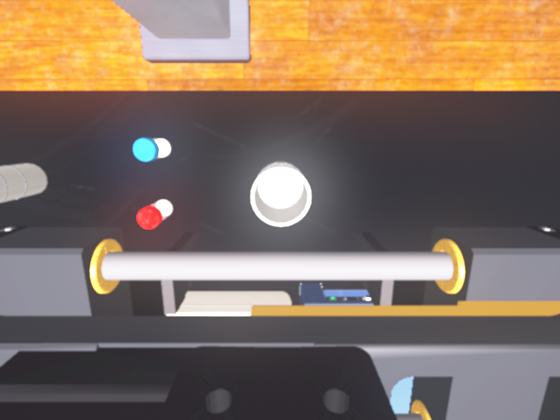

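Wrist view: medium rim ellipse spans columns 250–312, with its centre at about (281,196).

Run:
```python
from h import *
print(px('w1',281,196,.072),px('w1',250,196,.072),px('w1',281,227,.072),get_state()['position'])
```

```text
[0.4757 0.2763 0.072 ] [0.4756 0.2432 0.072 ] [0.5104 0.2764 0.072 ] [0.47741595 0.27166914 0.22257426]
```

```bash
python3 -m jog '[[-1,5,-30,0],[-1,5,-70,0],[-1,5,-110,0],[-1,5,-140,0],[-1,5,-160,0],[-1,5,-170,0],[-1,5,-172,0],[-1,5,-172,0]]'; python3 -m jog '[[0,0,0,0],[0,0,0,0],[0,0,0,0],[0,0,0,0],[0,0,0,0],[0,0,0,0],[0,0,0,0],[0,0,0,0]]' -1 20; python3 -m jog '[[0,0,0,0],[0,0,10,0],[0,0,30,0],[0,0,60,0],[0,0,90,0],[0,0,120,0],[0,0,140,0],[0,0,140,0]]'
```

```text
time: 3.2
position: [0.4769, 0.277, 0.0513]
tool_rot: [0.001, 3.141, 0.001]
ft_force: [0.6, -0.3, -0.4]
grip_width: 1.001
time: 4.2
position: [0.4765, 0.2767, 0.0509]
tool_rot: [0.001, 3.141, 0.0]
ft_force: [-0.5, -1.2, 5.5]
grip_width: 0.732
time: 5.2
position: [0.4772, 0.2774, 0.1921]
tool_rot: [0.001, 3.139, 0.003]
ft_force: [0.0, -0.7, -2.2]
grip_width: 0.73
```

```bash
python3 -m jog '[[0,-15,0,0],[0,-45,0,0],[0,-85,0,0],[0,-130,0,0],[0,-175,0,0],[0,-220,0,0],[-1,-265,0,0],[-1,-310,0,0]]'; python3 -m jog '[[0,-45,0,0],[0,-90,0,0],[0,-135,0,0],[0,-180,0,0],[-1,-215,0,0],[-1,-240,0,0],[-2,-252,0,0],[-2,-255,0,0]]';python3 -m jog '[[0,0,0,0],[0,0,0,0],[0,0,0,0],[0,0,0,0],[0,0,0,0],[0,0,0,0],[0,0,0,0],[0,0,0,0]]'
python3 - <<'E'
from h import *
snap('wrist','w2'); p=get_state()['position'];print(proj('w2',[[.474,-.289,.04],[.474,-.289,.003],[p[0],p[1],p[2]-.05]]))
E
```

```text
time: 6.2
position: [0.4737, -0.0357, 0.1891]
tool_rot: [-0.003, -3.139, 0.0]
ft_force: [0.7, 0.3, -0.8]
grip_width: 0.73
time: 7.2
position: [0.4723, -0.2886, 0.1897]
tool_rot: [-0.004, -3.14, -0.001]
ft_force: [0.6, 0.7, -2.4]
grip_width: 0.732
time: 8.2
position: [0.4734, -0.2883, 0.1906]
tool_rot: [0.001, 3.142, 0.0]
ft_force: [-0.0, -0.1, -0.7]
grip_width: 0.73
[[276.00958959 198.18199464]
 [276.08572853 191.71879443]
 [276.64806898 225.49309028]]
```

View pics/w2.png

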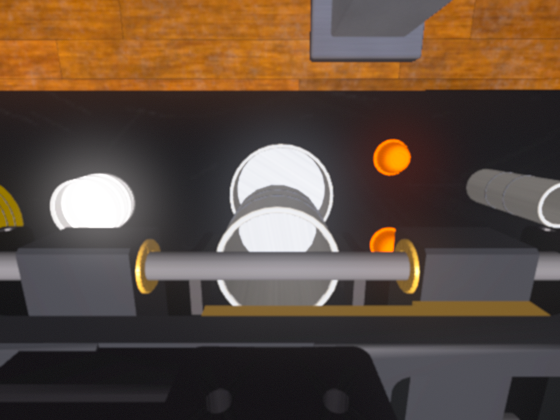

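Wrist view: large rim spans columns 230–333 with its top at row 144, so the centre is near (281.5,195.5). The held medium rim spans columns 217–340.

Run:
```python
from h import *
p=get_state()['position']
print(px('w2',281.5,195.5,.04),px('w2',230,195.5,.04),px('w2',333,195.5,.04),px('w2',281.5,144,.04),p,proj('w2',[p[0],p[1],p[2]+.022]),px('w2',278.5,270,p[2]+.022),px('w2',550,203,.104))
```

```text
[ 0.4711 -0.2831  0.04  ] [ 0.471  -0.3382  0.04  ] [ 0.4711 -0.228   0.04  ] [ 0.4172 -0.2833  0.04  ] [ 0.47337041 -0.28827684  0.19056981] [[276.5948775  267.42180522]] [ 0.4748 -0.2873  0.2126] [ 0.4648 -0.054   0.104 ]
```

```bash
python3 -m jog '[[-2,4,-20,0],[-2,4,-50,0],[-2,4,-80,0],[-2,4,-100,0],[-2,4,-115,0],[-2,4,-125,0],[-2,4,-131,0],[-2,4,-134,0]]'; python3 -m jog '[[0,0,-1,0],[0,0,-1,0],[0,0,-2,0],[0,0,-2,0],[0,0,-3,0],[0,0,-3,0],[0,0,-3,0],[0,0,-3,0]]'
```

```text
time: 9.25
position: [0.4716, -0.2844, 0.0567]
tool_rot: [0.001, 3.141, -0.0]
ft_force: [-0.6, 0.9, -1.7]
grip_width: 0.729
time: 10.25
position: [0.4715, -0.2843, 0.0539]
tool_rot: [0.001, 3.141, 0.0]
ft_force: [-0.7, 0.4, 3.9]
grip_width: 0.737
```

```bash
python3 -m jog '[[0,0,0,0],[0,0,0,0],[0,0,0,0],[0,0,0,0],[0,0,0,0],[0,0,10,0],[0,0,30,0],[0,0,60,0]]' 1;  python3 -m jog '[[0,0,40,0],[0,0,80,0],[0,0,108,0],[-2,50,108,0],[-4,100,108,0],[-6,150,108,0],[-6,200,108,0],[-6,230,108,0]]';python3 -m jog '[[0,0,0,0],[0,0,0,0],[0,0,0,0],[0,0,0,0],[0,0,0,0],[0,0,0,0],[0,0,0,0],[0,0,0,0]]'
python3 - <<'E'
from h import *
snap('wrist','w3'); p=get_state()['position'];print(proj('w3',[[.465,-.054,.104],[.4715,-.2843,.075]]))
E
```

```text
time: 11.25
position: [0.4712, -0.2843, 0.115]
tool_rot: [-0.002, -3.141, -0.0]
ft_force: [1.0, -0.3, 0.2]
grip_width: 1.0
time: 12.25
position: [0.4655, -0.0519, 0.2233]
tool_rot: [-0.002, 3.139, 0.002]
ft_force: [0.8, 0.1, 0.6]
grip_width: 1.003
time: 13.25
position: [0.4654, -0.0543, 0.2216]
tool_rot: [-0.001, -3.142, -0.0]
ft_force: [-0.5, 0.5, 0.3]
grip_width: 0.998
[[276.90129134 204.31768022]
 [ 60.26759177 204.24955294]]
```

View pics/w3.png

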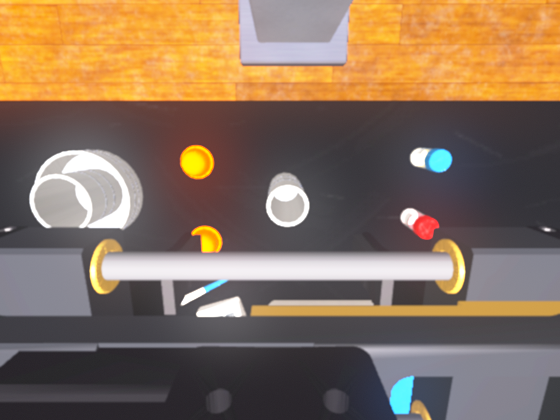

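Wrist view: small rim is centred near (287.5,205). The medium beaker is nested, with its rim near (62,204).

Run:
```python
from h import *
print(px('w3',287.5,205,.104),px('w3',266,205,.104),px('w3',62,204,.075),px('w3',31,204,.075),get_state()['position'])
```

```text
[ 0.4657 -0.0438  0.104 ] [ 0.4657 -0.0645  0.104 ] [ 0.4712 -0.2824  0.075 ] [ 0.4712 -0.3153  0.075 ] [ 0.46539116 -0.05426388  0.22157588]
```

```bash
python3 -m jog '[[0,10,-10,0],[0,10,-40,0],[0,10,-75,0],[0,10,-105,0],[0,10,-125,0],[0,10,-137,0],[0,10,-140,0],[0,10,-140,0]]'; python3 -m jog '[[0,0,0,0],[0,0,0,0],[0,0,0,0],[0,0,0,0],[0,0,0,0],[0,0,0,0],[0,0,0,0],[0,0,0,0]]' -1 15; python3 -m jog '[[0,0,0,0],[0,0,10,0],[0,0,30,0],[0,0,60,0],[0,0,90,0],[0,0,110,0],[0,0,120,0],[0,0,120,0]]'
```

```text
time: 14.3
position: [0.4658, -0.0441, 0.0819]
tool_rot: [0.001, 3.141, 0.0]
ft_force: [-0.1, -0.4, -0.4]
grip_width: 0.998
time: 15.3
position: [0.4654, -0.0443, 0.0816]
tool_rot: [0.001, 3.142, 0.0]
ft_force: [-0.8, -0.9, 0.8]
grip_width: 0.456
time: 16.3
position: [0.4657, -0.0443, 0.2021]
tool_rot: [0.001, 3.14, 0.001]
ft_force: [-0.1, 0.1, -0.3]
grip_width: 0.46
```

Held (opening 0.46, about 40 mm). Next I carry it to (0.471,-0.283), shift (+6,-239).

```bash
python3 -m jog '[[0,-15,0,0],[1,-45,0,0],[2,-85,0,0],[3,-130,0,0],[4,-175,0,0],[5,-210,0,0],[6,-232,0,0],[6,-239,0,0]]';python3 -m jog '[[0,0,0,0],[0,0,0,0],[0,0,0,0],[0,0,0,0],[0,0,0,0],[0,0,0,0],[0,0,0,0],[0,0,0,0]]'
python3 - <<'E'
from h import *
snap('wrist','w4');p=get_state()['position'];print(p,proj('w4',[[.4715,-.2835,.075],[.4715,-.2835,.04],[p[0],p[1],p[2]+.022]]))
E
```

```text
time: 17.3
position: [0.4698, -0.2857, 0.2007]
tool_rot: [-0.007, -3.139, 0.001]
ft_force: [-0.0, -0.6, -1.5]
grip_width: 0.456
time: 18.3
position: [0.4714, -0.2833, 0.2016]
tool_rot: [0.001, 3.142, 0.0]
ft_force: [-0.2, 1.0, -1.8]
grip_width: 0.454
[ 0.4713641  -0.2833094   0.20156534] [[276.44573338 202.7628638 ]
 [276.4765384  195.70944779]
 [276.53508936 267.48590512]]
```

View pics/w4.png

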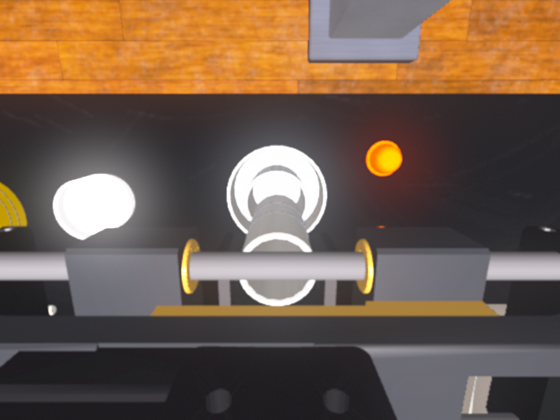

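Wrist view: the rims of the large, medium and held small beakers are all centred at column 277–278, so they are aligned. I'll lower it.

```bash
python3 -m jog '[[0,0,-10,0],[0,0,-30,0],[0,0,-52,0],[0,0,-72,0],[0,0,-88,0],[0,0,-100,0],[0,0,-107,0],[0,0,-111,0]]'; python3 -m jog '[[0,0,-1,0],[0,0,-1,0],[0,0,-2,0],[0,0,-2,0],[0,0,-3,0],[0,0,-3,0],[0,0,-3,0],[0,0,-3,0]]'
```

```text
time: 19.35
position: [0.4715, -0.2834, 0.0904]
tool_rot: [0.001, 3.141, -0.0]
ft_force: [-1.1, -0.4, -1.5]
grip_width: 0.458
time: 20.35
position: [0.4715, -0.2833, 0.0876]
tool_rot: [0.001, 3.141, -0.0]
ft_force: [-0.4, 0.1, 0.4]
grip_width: 0.455
```

```bash
python3 -m jog '[[0,0,-1,0],[0,0,-1,0],[0,0,-1,0],[0,0,-1,0],[0,0,-1,0],[0,0,-1,0],[0,0,-1,0],[0,0,-1,0]]'; python3 -m jog '[[0,0,0,0],[0,0,0,0],[0,0,0,0],[0,0,0,0],[0,0,0,0],[0,0,10,0],[0,0,30,0],[0,0,60,0]]' 1;  python3 -m jog '[[0,0,40,0],[0,0,80,0],[0,0,100,0],[0,40,100,0],[0,80,100,0],[0,120,100,0],[0,120,100,0],[0,120,100,0]]'
python3 - <<'E'
from h import *
w=snap('wrist','w5')['image'];d=snap('side','d5')['image'];s=snap('scene','s5')['image']
c=lambda i,x,y:cv2.resize(i[y-40:y+40,x-50:x+50],(390,312),interpolation=cv2.INTER_CUBIC)
cv2.imwrite('pics/z5.png',np.hstack([c(d,245,235),c(s,328,200)])[:,:,::-1])
E
```

```text
time: 21.35
position: [0.4718, -0.2835, 0.0876]
tool_rot: [0.001, 3.141, 0.0]
ft_force: [-0.7, 0.8, 6.3]
grip_width: 0.462
time: 22.35
position: [0.4709, -0.2831, 0.1472]
tool_rot: [-0.002, -3.14, -0.0]
ft_force: [0.4, -0.3, 0.2]
grip_width: 0.998
time: 23.35
position: [0.4714, -0.1641, 0.2472]
tool_rot: [0.002, 3.141, -0.001]
ft_force: [-0.4, -0.4, 0.1]
grip_width: 0.999
```

View pics/z5.png

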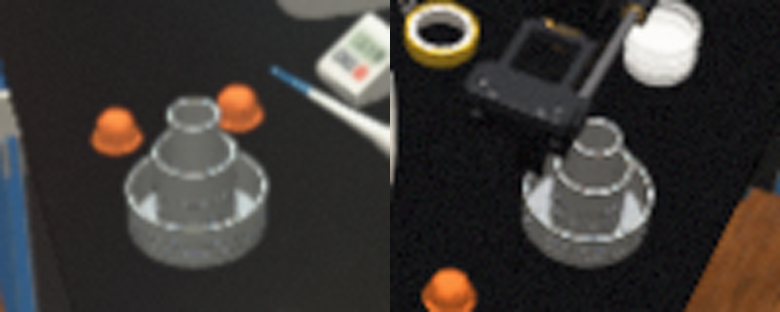

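View pics/w5.png

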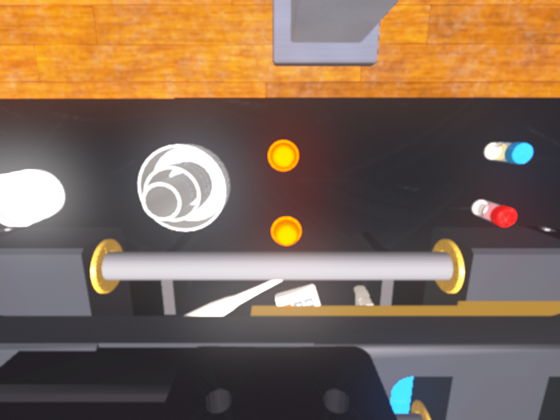

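All three stand nested, upright and concentric, and the robot is clear of them. Handing in.

```bash
python3 -c "
from bench import *
print(close_job(), get_state()['time'])"
```

```text
the job is handed in; nothing more can be done
the job is handed in; nothing more can be done
```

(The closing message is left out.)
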